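# Seat the dome magnifier in the recipe stand

### The arm

A 6-joint arm with a two-finger parallel gripper is mounted at the origin on a cart in front of the work surface, level with it; the furniture and walls round the work are solid. World frame = base frame: x ahead of the robot, y to its left, z up, the work surface at z = 0. Lengths are in mm, angles in rad, forces in N, time in s.
With the tool pointing down it reaches from about 350 to 975 mm from the base axis. Payload 7.1 kg.
Tool frame: the origin (TCP) lies at the very end of the fingers, on their centre line; the grasp point (between the pads) lies 19 mm behind it (arm.grip_point_offset is the z of the grasp point in the tool frame, in mm); z points along the fingers, y is the direction in which the jaws open and shut (so a half turn about z gives the same grasp; the last joint's range is limited). The gripper opens to 88 mm and grips with 3 to 60 N. Pads are 20 mm wide; open, the fingers measure 115 mm over their backs; the gripper's body (75 mm by 178 mm) begins 61 mm behind the grasp point.
Start: joints at [-1.206, 0.423, 1.63, -0, 1.089, -0.019], TCP at [234.045, -579.506, 222.675] pointing down, gripper open.
Joint ranges: [-3, 3], [-0.9, 2.11], [0.09, 2.58], [-1.31, 4.45], [0.11, 2.69], [-2.54, 2.54]. Speed limits (rad/s): [2.39, 2.39, 3.01, 3.14, 3.14, 3.14].

### API

Orientations are given as a unit quaternion [w, x, y, z].
In Python, from plant import arm, optics gives the robot as it stands.
- The arm moves only by the shell command python3 -m pendant 'ROWS'. ROWS is text: rows parted by semicolons, each of 7 numbers parted by spaces: the shift along the tool's x, y, z in cm, then the turn, a rotation vector about the tool's x, y, z in units of 5 degrees (1.0 is 5 degrees), then the closure, from 0 (fully open) to 1 (shut). A call has exactly 10 rows; each row is the pose to reach, as a shift and turn from the pose commanded when the call began, along the tool's axes at that moment; what a row does not reach only later rows make up. A row lasts 1/8 s, in which the tool goes at most 62.5 mm and 10.7 degrees, less where a joint would pass 70% of its speed; a pose out of reach is approached as far as the arm can. A call with a gripper value outside its range is refused whole. The fingers move at their own pace and stop on an object; the grip force is fixed at half the most. Time passes only in rows, so rows that repeat a pose let the fingers close, or fill a call up. It gives the time, the measured TCP pose, the force and the opening at its end, in the units of the state.
- arm.read_state(): the state, without advancing time (a new reading comes with each control period).
- optics.get_image(name): name is "side" or "top" or "wrist"; returns a dict with "img" (400x640x3 uint8, red, green, blue), "intrinsics" (3x3 intrinsics, pixels), "world_to_cam" (4x4, takes a point from world to camera coordinates). Camera axes: x right, y up, looking along -z (the intrinsics and any distortion apply to the point x, -y, -z); pixel columns grow to the right and rows downward; lengths in mm; the calibration is good to about 2 mm. The wrist camera is an equidistant fisheye: a pixel r from the principal point sees the ray r / f radians off the axis. A picture is of the moment at which its call begins. There is no depth.
- arm.hand_in(): hands the job in, once; it reports no verdict.
The state is a dict: "time": time; "joints": joint angles; "qvel": joint speeds; "effort": joint torques, N m; "position": TCP position; "orientation": TCP orientation; "wrist_force": force on the tool from outside, world axes, zero at the start; "wrist_torque": the same for the moment, N m; "grip_width": opening from 0.0 (shut) to 1.0 (fully open).
Only numpy, scipy, OpenCV 4.12 (cv2) and the standard library are available. Lean on these libraries where they do the work, as an engineer would, in place of code of your own. Each camera call takes 0.05 s, during which the arm holds its last target. There are 200 camera calls.

### The job

Take the glass dome magnifier off its coaster and set it down gently, flat on the three ball pads of the recipe stand, between the two stop screws and the orange slide. Then push the slide up until the magnifier is home against both stop screws and the slide's sprung nose presses on it, firmly enough that it cannot rock or shift but without squeezing it hard. Let go of everything, and leave the things round about where they stand.

Things in the scene. Friction and masses are not known exactly. Their poses are not given: they have to be found in the camera images.
- magnifier: dome magnifier: round clear glass block with black foot ring, 0.2 to 0.35 kg, same from all sides. Foot ring diameter 84, 8 thick; glass barrel above, diameter 56 (grip here), from 8 to 34 above the underside; domed top at 42. Origin: centre of the underside, z up. Starts on a cork coaster 5 thick. Limits: 15 N against slide or stop, drop of 10 mm, tipping 30 degrees.
- stand: recipe stand, fixed: aluminium bed plate on 40 mm legs, round window over a card. Origin: at worktop level under the window's centre. x: the way the slide is pushed, towards the stops; z up. Plate top at z 48, from x -150 to +65, y -65 to +65. The seated magnifier's centre lies within 8 mm of the origin in plan; just where depends on the stop screws, whose setting differs each time.
- bed (a point): point on the stand at x -12, y 0, z 51 mm, level with the tops of the three polished ball pads (3 mm above the plate, 33 mm from the stand's origin at 60, 180 and 300 degrees from x). The magnifier slides easily on the pads. Set down with its centre here, it is 2 mm or more clear of both stops and of the nose at any setting. Axes as the stand's.
- stop_left: dark steel post 10 x 18 x 10 mm, fixed on the plate at the stand's +y side (60 degrees from x), with a brass set screw whose round white tip (8 mm) bears on the foot ring. Origin: under the post's centre, on the plate, 61 mm from the stand's origin. The tip's point lies 15.5 to 22.5 mm from here towards the stand's origin: set differently each time, not reported, rigid under load.
- stop_right: the same post and set screw at the stand's -y side (60 degrees from x towards -y), with a setting of its own, not reported.
- slide: slide on the bed plate: grey block 10 mm high (from 13 behind to 23 ahead of the origin), orange upright thumb plate, white sprung nose ahead. Origin: under the thumb plate's centre, on the plate (stand z 48); axes as the stand's. On the stand's centre line; starts at stand x -117 to -105, slides in +x to -69. About 7 N moves it; it stays where left, yields back beyond 7 N.
- thumb (a point): middle of the top of the orange thumb plate, 41 mm above the bed plate. The thumb plate is 10 mm thick (along x), 36 mm wide; the bed plate behind it is free for a fingertip, 8 mm guide rails lie 20 to 27 mm off the centre line. The nose's flat face (32 mm wide, foot ring height) is 43 mm ahead of here; it springs back 1 mm for every 12 N, at most 3 mm.
- mug_small: small white mug, 59 mm in diameter, 51 mm high, handle on one side, a bystander. Origin: near the centre of its underside.
- timer: white and black kitchen timer, 62 mm in diameter, 54 mm high, a bystander. Origin: centre of its underside.
- spice_jar: glass spice jar with a green cap, 46 mm in diameter, 106 mm high, a bystander. Origin: centre of its underside.

How it is judged (in metres and radians):
On the way, in this order (a step that is already met when the one before it is completed fails the run):
1. the magnifier lies flat on the three pads of the stand and is let go (z of magnifier in the frame of stand between 0.049 and 0.053 m and angle between magnifier's own z axis and vertical below 0.03 rad and x of magnifier in the frame of stand between -0.03 and 0.02 m and contact force between the fingers and magnifier below 0.1 N), for 0.2 s.
2. both stop screws and the slide's nose press on it at once (contact force between magnifier and stop_left above 1.5 N and contact force between magnifier and stop_right above 1.5 N and contact force between magnifier and slide above 1.5 N), for 0.3 s.
At the end, for the whole second after the job is handed in: The magnifier lies flat (within 1.7 degrees) on the stand's three pads (underside 49 to 53 mm above the worktop, between slide and stops), released and at rest, and the left stop screw, the right stop screw and the slide's nose each press on it with more than 1.5 N (all of step 1 and all of step 2 and linear speed of magnifier below 0.01 m/s); the robot touches nothing.
It fails at once if the magnifier is squeezed with more than 15 N against the slide or a stop screw (contact force between magnifier and stop_left above 15 N or contact force between magnifier and stop_right above 15 N or contact force between magnifier and slide above 15 N).
It fails at once if the magnifier is dropped (falls free at more than 0.45 m/s) (contact force between the fingers and magnifier below 0.02 N and linear speed of magnifier above 0.45 m/s).
It fails at once if the magnifier is tipped beyond 30 degrees (angle between magnifier's own z axis and vertical above 0.52 rad).
It fails at once if the small mug, the timer or the spice jar is moved more than 30 mm or knocked over (distance of any of mug_small, timer, spice_jar from where it was at the start of the episode above 0.03 m or angle between any of mug_small, timer, spice_jar's own z axis and vertical above 0.5 rad).
It also fails if it takes over 51 s, if anything falls off the work surface, if the arm or the gripper's body presses on something with over 40 N, if the wrist force passes 120 N, or if a joint passes its speed limit or range.

## Working session

There is one attempt and no reset: what is moved stays moved. The work goes in short steps, Python scripts to look and compute and a shell command to move; the robot and the scene stay as the last step left them, time stands still between calls to the robot, and variables do not carry over. Pictures are saved under pics/ and viewed, on a budget of 10 in all, crops included, one or two more only if the job needs it, and the job is handed in when it is done.

```bash
mkdir -p pics; ls; python3 - <<'E'
from plant import arm, optics
import cv2,numpy as np
print(arm.read_state(), arm.grip_point_offset)
for n in ["top","side"]:
    d=optics.get_image(n); cv2.imwrite(f"pics/{n}0.png",d["img"][:,:,::-1]); np.savez(f"pics/{n}0.npz",**d)
    print(n,d["intrinsics"],d["world_to_cam"],[k for k in d])
E
```

```text
pics
{'time': 0.0, 'joints': array([-1.20596726e+00,  4.23833226e-01,  1.63067222e+00,  9.90263274e-06,
        1.08859650e+00, -1.89738822e-02]), 'qvel': array([0.00159134, 0.00079896, 0.00054714, 0.00049488, 0.00019006,
       0.00120852]), 'effort': array([ 7.22600325e-04, -5.44613349e+01, -2.73672652e+01,  6.42961822e-02,
        2.26618617e-02, -1.27658282e-04]), 'position': array([ 233.87718994, -579.00168307,  221.91343505]), 'orientation': array([-7.44147516e-04,  9.81643508e-01,  1.90723498e-01, -1.25530477e-04]), 'wrist_force': array([-0.54265334, -0.91348393, -0.53997995]), 'wrist_torque': array([ 0.00957502, -0.04913066,  0.0332295 ]), 'grip_width': 0.9997017879659033} -18.700000000000003
top [[496.50321364   0.         320.5507547 ]
 [  0.         496.50321364 198.73885741]
 [  0.           0.           1.        ]] [[ 1.77257846e-02 -9.99841540e-01 -1.64085276e-03 -4.08823068e+01]
 [ 9.94828620e-01  1.74727134e-02  1.00053592e-01 -5.00423191e+02]
 [-1.00009067e-01 -3.40589571e-03  9.94980696e-01 -1.54190839e+03]
 [ 0.00000000e+00  0.00000000e+00  0.00000000e+00  1.00000000e+00]] ['img', 'intrinsics', 'world_to_cam']
side [[490.54878292   0.         319.07989755]
 [  0.         490.54878292 193.55257538]
 [  0.           0.           1.        ]] [[ 9.99899825e-01  3.67055225e-04  1.41493585e-02 -4.65656972e+02]
 [-1.30208606e-02  4.15794501e-01  9.09365378e-01 -4.11937438e+01]
 [-5.54943815e-03 -9.09458519e-01  4.15757629e-01 -1.36377952e+03]
 [ 0.00000000e+00  0.00000000e+00  0.00000000e+00  1.00000000e+00]] ['img', 'intrinsics', 'world_to_cam']
```

View pics/top0.png

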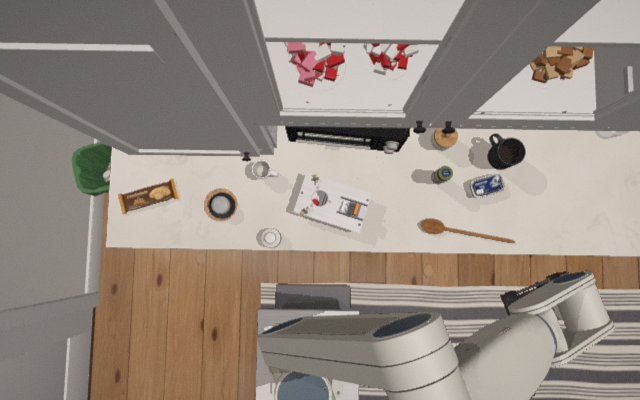

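View pics/side0.png

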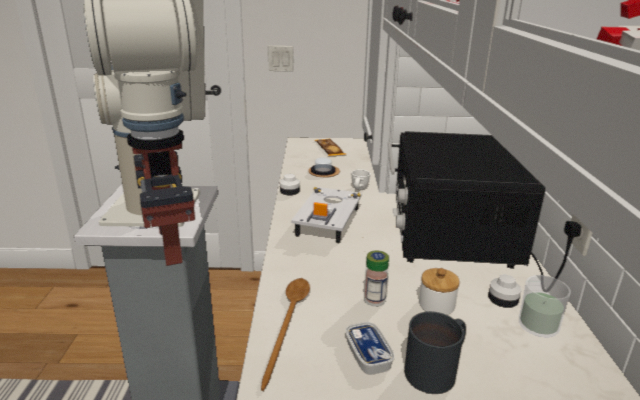

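Top view: the magnifier on its coaster is at (220,205). The stand spans about (290–371, 175–232), with the orange slide at (350,208) and the stops to its left. Mug at (262,170), timer at (270,238), jar at (443,174).

```bash
cat > h.py <<'E'
import numpy as np, cv2
from plant import arm, optics
from scipy.spatial.transform import Rotation as R
def ray(d,px):
    K=d["intrinsics"];W=d["world_to_cam"];u=np.array([(px[0]-K[0,2])/K[0,0],(px[1]-K[1,2])/K[1,1]])
    if d.get("fish"):
        r=np.hypot(*u); v=np.array([*(u/max(r,1e-9)*np.sin(r)),np.cos(r)])
    else: v=np.array([*u,1.])
    v=v*[1,-1,-1]; Rm=W[:3,:3]; return -Rm.T@W[:3,3], Rm.T@v
def plane(d,px,z):
    o,v=ray(d,px); return (o+v*(z-o[2])/v[2])
def proj(d,p):
    W=d["world_to_cam"];K=d["intrinsics"];c=(W[:3,:3]@p+W[:3,3])*[1,-1,-1]
    if d.get("fish"):
        r=np.hypot(c[0],c[1]);t=np.arctan2(r,c[2]);q=c[:2]/max(r,1e-9)*t
    else: q=c[:2]/c[2]
    return np.array([q[0]*K[0,0]+K[0,2],q[1]*K[1,1]+K[1,2]])
def grab(n,name):
    d=dict(optics.get_image(n)); d["fish"]=(n=="wrist"); np.savez(f"pics/{name}.npz",**d); cv2.imwrite(f"pics/{name}.png",d["img"][:,:,::-1]); return d
def load(name): 
    f=np.load(f"pics/{name}.npz"); d={k:f[k] for k in f}; d["fish"]=bool(d.get("fish",False)); return d
def blobs(mask,amin=10):
    n,l,s,c=cv2.connectedComponentsWithStats(mask.astype(np.uint8)); return [(s[i,4],c[i]) for i in range(1,n) if s[i,4]>=amin]
def state():
    s=arm.read_state(); q=s["orientation"]; return s,R.from_quat([q[1],q[2],q[3],q[0]])
def tool(p,yaw=None):
    "shift (cm, tool axes) from here to world TCP p, and turn about tool z in 5deg units so that tool x is at world yaw (deg)"
    s,r=state(); M=r.as_matrix(); print("t",s["time"],"pos",s["position"].round(1),"toolx yaw",np.degrees(np.arctan2(M[1,0],M[0,0])).round(2),"tilt z",M[:,2].round(4),"F",s["wrist_force"].round(2),"g",round(s["grip_width"],3))
    if p is not None: print("shift cm",(M.T@(np.array(p)-s["position"])/10).round(2))
E
python3 - <<'E'
from h import *
t=load("top0");s=load("side0")
h=cv2.cvtColor(t["img"],cv2.COLOR_RGB2HSV)
m=(h[...,0]>5)&(h[...,0]<20)&(h[...,1]>200)&(h[...,2]>150)
for a,c in blobs(m): print("orange",a,c,plane(t,c,80).round(1))
for n,px,z in [("mag",(220.5,205),30),("mug",(261,170),40),("timer",(270,238),40),("jar",(443,174),100),
 ("c1",(303,175),48),("c2",(371,190),48),("c3",(360,232),48),("c4",(290,215),48)]: print(n,plane(t,px,z).round(1))
tool(None)
crop=t["img"][150:260,190:390,::-1]; cv2.imwrite("pics/crop.png",cv2.resize(crop,None,fx=4,fy=4,interpolation=cv2.INTER_CUBIC))
E
```

```text
mag [475.3 282.   30. ]
mug [587.1 156.8  40. ]
timer [374.4 122.5  40. ]
jar [ 575.1 -400.5  100. ]
c1 [572.3  24.   48. ]
c2 [ 528.9 -188.7   48. ]
c3 [ 397.7 -155.8   48. ]
c4 [446.4  61.7  48. ]
t 0.1 pos [ 233.9 -579.1  222. ] toolx yaw 21.99 tilt z [-5.0e-04  1.3e-03 -1.0e+00] F [-0.1   0.17 -0.15] g 1.0
```

View pics/crop.png

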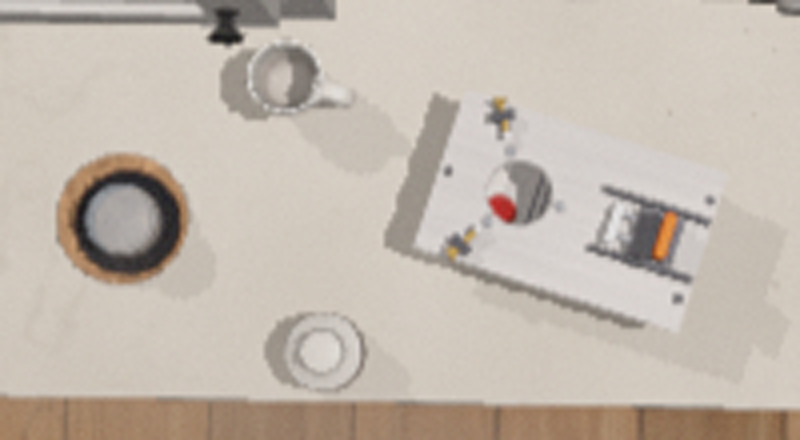

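```bash
python3 - <<'E'
from h import *
t=load("top0")
f=lambda u,v:(190+(u+.5)/4-.5,150+(v+.5)/4-.5)
c=np.array([plane(t,f(*p),48) for p in [(462,95),(723,172),(682,332),(413,248)]])
print(c.round(1))
a=(c[0]+c[3])/2;b=(c[1]+c[2])/2;d=(a-b);print(np.linalg.norm(d),np.degrees(np.arctan2(d[1],d[0])));d/=np.linalg.norm(d)
d2=c[0]-c[3];print("side edge yaw+90",np.degrees(np.arctan2(d2[1],d2[0]))+90)
o=c.mean(0)+d*42.5;o2=a-d*65;print("stand",o,o2)
print("window",plane(t,f(519,192),48),"stops",plane(t,f(460,243),56),plane(t,f(500,117),56),"orange",plane(t,f(665,235),89))
print("mag",plane(t,f(123,219),42),plane(t,f(127,222),12),plane(t,f(122,219),5))
yaw=np.degrees(np.arctan2(d[1],d[0]));tool([o[0],o[1],300])
print("turn units",)
E
```

```text
[[ 577.6   17.5   48. ]
 [ 520.6 -186.9   48. ]
 [ 395.8 -156.2   48. ]
 [ 457.1   53.    48. ]]
215.05958827992225 74.034639559683
side edge yaw+90 73.58597927022923
stand [499.44954701 -27.27578351  48.        ] [499.45774207 -27.24713858  48.        ]
window [502.17835651 -28.40711151  48.        ] stops [461.00608165  16.35149389  56.        ] [559.63147394 -12.6511891   56.        ] orange [ 467.26709124 -139.45917863   89.        ]
mag [476.21086631 280.00367133  42.        ] [476.43916438 282.90710469  12.        ] [479.36032576 288.4171311    5.        ]
t 0.1 pos [ 233.9 -579.1  222. ] toolx yaw 21.99 tilt z [-5.0e-04  1.3e-03 -1.0e+00] F [-0.1   0.17 -0.15] g 1.0
shift cm [ 45.29 -41.23  -7.74]
turn units
```

```bash
python3 -m pendant '45.3 -41.2 -7.7 0 0 -10.4 0;45.3 -41.2 -7.7 0 0 -10.4 0;45.3 -41.2 -7.7 0 0 -10.4 0;45.3 -41.2 -7.7 0 0 -10.4 0;45.3 -41.2 -7.7 0 0 -10.4 0;45.3 -41.2 -7.7 0 0 -10.4 0;45.3 -41.2 -7.7 0 0 -10.4 0;45.3 -41.2 -7.7 0 0 -10.4 0;45.3 -41.2 -7.7 0 0 -10.4 0;45.3 -41.2 -7.7 0 0 -10.4 0' ; python3 - <<'E'
from h import *
d=grab("wrist","w1"); print(d["intrinsics"],d["world_to_cam"].round(3))
tool([476.3,281,200])
print(proj(d,np.array([499.5,-27.3,48])))
E
```

```text
time: 1.35
position: [500.3, -25.6, 299.9]
orientation: [0.0, 0.798, 0.602, 0.0]
wrist_force: [0.6, -0.8, -0.4]
grip_width: 1.0
[[309.70691629   0.         316.19264174]
 [  0.         309.70691629 203.01413186]
 [  0.           0.           1.        ]] [[ 9.61000e-01 -2.75000e-01 -0.00000e+00 -4.88081e+02]
 [ 2.66000e-01  9.30000e-01 -2.53000e-01 -5.99810e+01]
 [ 7.00000e-02  2.43000e-01  9.68000e-01 -4.92560e+02]
 [ 0.00000e+00  0.00000e+00  0.00000e+00  1.00000e+00]]
t 1.4 pos [503.  -21.3 300.9] toolx yaw 74.13 tilt z [ 0.0031  0.0027 -1.    ] F [2.71 2.48 1.27] g 0.999
shift cm [ 28.32 -10.86  10.16]
[315.91366149 176.76656003]
```

View pics/w1.png

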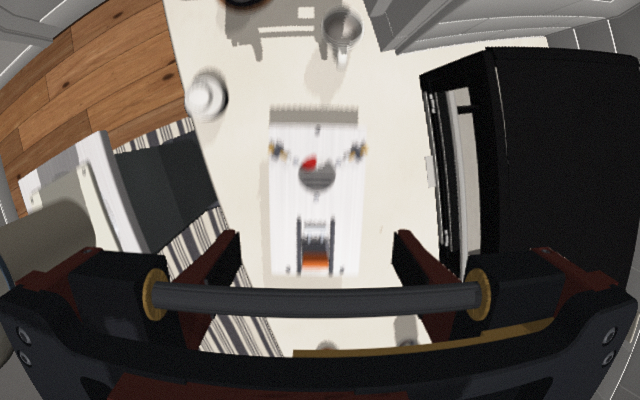

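Blurred by residual motion, but the window shows at (317,175) against a predicted (316,177), so the stand estimate is good to about 2 mm. On to the magnifier.

```bash
python3 -m pendant '29 -10.7 5 0 0 0 0;29 -10.7 5 0 0 0 0;29 -10.7 5 0 0 0 0;29 -10.7 5 0 0 0 0;29 -10.7 12 0 0 0 0;29 -10.7 15 0 0 0 0;29 -10.7 15 0 0 0 0;29 -10.7 15 0 0 0 0;29 -10.7 15 0 0 0 0;29 -10.7 15 0 0 0 0' ; python3 - <<'E'
from h import *
d=grab("wrist","w2")
tool([476.3,281,150])
for p in [(476.3,281,42),(476.3,281,0)]: print(proj(d,np.array(p)))
E
```

```text
time: 2.65
position: [478.1, 280.2, 151.6]
orientation: [0.0, 0.799, 0.601, 0.002]
wrist_force: [-0.3, -0.3, -1.0]
grip_width: 1.001
t 2.7 pos [477.9 280.2 151.3] toolx yaw 73.93 tilt z [ 0.0024  0.0013 -1.    ] F [-0.15 -0.24  0.95] g 0.999
shift cm [ 0.04 -0.18  0.13]
[313.60711617 201.54367905]
[313.85679338 191.57045351]
```

View pics/w2.png

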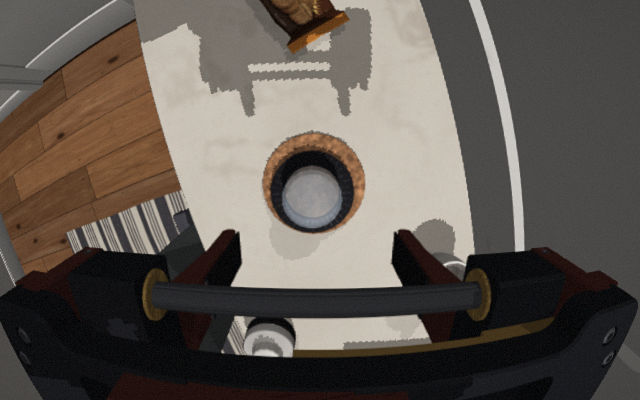

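The wrist view shows the dome centred at about (313,194), the ring spanning columns 272–355, with the coaster below it. Measure the ring centre from the dark mask.

```bash
python3 - <<'E'
from h import *
d=load("w2"); g=d["img"].max(2).astype(int); m=(g<70)
m[:130]=0;m[240:]=0;m[:,:255]=0;m[:,370:]=0
n,l,s,c=cv2.connectedComponentsWithStats(m.astype(np.uint8)); i=1+np.argmax(s[1:,4]); print(s[i])
ct=max(cv2.findContours((l==i).astype(np.uint8),cv2.RETR_EXTERNAL,cv2.CHAIN_APPROX_NONE)[0],key=len)
P=np.array([plane(d,p[0],11)[:2] for p in cv2.convexHull(ct)]); 
(c,r)=cv2.minEnclosingCircle(P.astype(np.float32)); print(c,r)
tool([c[0],c[1],15.5])
E
```

```text
[ 270  150   84   83 2511]
(474.7387390136719, 283.7814025878906) 42.82474899291992
t 2.7 pos [477.9 280.2 151.3] toolx yaw 73.93 tilt z [ 0.0024  0.0013 -1.    ] F [-0.15 -0.24  0.95] g 0.999
shift cm [ 0.23 -0.43 13.58]
```

```bash
python3 -m pendant '0.2 -0.2 5 0 0 0 0;0.2 -0.2 9 0 0 0 0;0.2 -0.2 11 0 0 0 0;0.2 -0.2 12 0 0 0 0;0.2 -0.2 12.8 0 0 0 0;0.2 -0.2 13.2 0 0 0 0;0.2 -0.2 13.2 0 0 0 0;0.2 -0.2 13.2 0 0 0 0;0.2 -0.2 13.2 0 0 0 0;0.2 -0.2 13.2 0 0 0 0' ; python3 - <<'E'
from h import *
tool([475.3,282.8,15.5])
for i in range(4): print(arm.read_state()["position"])
E
```

```text
time: 3.95
position: [475.7, 283.0, 17.9]
orientation: [0.0, 0.799, 0.602, 0.0]
wrist_force: [0.1, -0.3, -0.3]
grip_width: 1.002
t 3.95 pos [475.7 283.   17.9] toolx yaw 73.99 tilt z [ 3.e-04  2.e-04 -1.e+00] F [ 0.12 -0.29 -0.34] g 1.002
shift cm [-0.03 -0.03  0.24]
[475.69155207 282.98456669  17.90521252]
[475.69155207 282.98456669  17.90521252]
[475.69155207 282.98456669  17.90521252]
[475.69155207 282.98456669  17.90521252]
```

```bash
python3 -m pendant '0 0 0.2 0 0 0 0;0 0 0.2 0 0 0 0.3;0 0 0.2 0 0 0 1;0 0 0.2 0 0 0 1;0 0 0.2 0 0 0 1;0 0 0.2 0 0 0 1;0 0 0.2 0 0 0 1;0 0 0.2 0 0 0 1;0 0 0.2 0 0 0 1;0 0 0.2 0 0 0 1'; python3 -c "
from h import *
tool(None)"
```

```text
time: 5.2
position: [475.5, 282.8, 15.6]
orientation: [-0.0, 0.799, 0.602, -0.0]
wrist_force: [-0.4, 0.4, 0.3]
grip_width: 0.632
t 5.2 pos [475.5 282.8  15.6] toolx yaw 73.99 tilt z [-2.e-04 -1.e-04 -1.e+00] F [-0.44  0.38  0.28] g 0.632
```

```bash
python3 -m pendant '0 0 -1 0 0 0 1;0 0 -4 0 0 0 1;0 0 -9 0 0 0 1;-2 0.7 -13 0 0 0 1;-6 2.1 -13 0 0 0 1;-11 3.9 -13 0 0 0 1;-16 5.7 -13 0 0 0 1;-21 7.5 -13 0 0 0 1;-26 9.3 -13 0 0 0 1;-29.5 10.6 -13 0 0 0 1'; python3 -m pendant '-0.8 0.2 0 0 0 0 1;-0.8 0.2 0 0 0 0 1;-0.8 0.2 0 0 0 0 1;-0.8 0.2 0 0 0 0 1;-0.8 0.2 0 0 0 0 1;-0.8 0.2 0 0 0 0 1;-0.8 0.2 0 0 0 0 1;-0.8 0.2 0 0 0 0 1;-0.8 0.2 0 0 0 0 1;-0.8 0.2 0 0 0 0 1'; python3 - <<'E'
from h import *
tool([496.2,-38.9,62])
d=grab("wrist","w3")
M=np.array([[.276,.961],[-.961,.276]])
for p in [(30.5,52.8,58),(30.5,-52.8,58),(65,65,48),(65,-65,48),(-112,0,89)]:
    w=np.array([499.5,-27.4])+np.array(p[:2])@np.array([[.2756,.9613],[-.9613,.2756]]); print(p,proj(d,np.array([*w,p[2]])).round(1))
cv2.imwrite("pics/w3c.png",cv2.resize(cv2.cvtColor(d["img"][60:320,190:450],cv2.COLOR_RGB2BGR),None,fx=2.3,fy=2.3))
E
```

```text
time: 6.45
position: [495.9, -32.1, 146.2]
orientation: [0.0, 0.799, 0.601, 0.0]
wrist_force: [1.3, 1.0, -3.5]
grip_width: 0.635
time: 7.7
position: [495.8, -38.2, 145.7]
orientation: [-0.0, 0.799, 0.602, -0.0]
wrist_force: [-0.9, 0.3, -2.8]
grip_width: 0.634
t 7.7 pos [495.8 -38.2 145.7] toolx yaw 73.98 tilt z [-0.  0. -1.] F [-0.95  0.28 -2.77] g 0.634
shift cm [-0.06  0.06  8.37]
(30.5, 52.8, 58) [252.2 158.7]
(30.5, -52.8, 58) [381.3 158.6]
(65, 65, 48) [239.6 117.4]
(65, -65, 48) [393.8 117.3]
(-112, 0, 89) [316.8 329. ]
```

View pics/w3c.png

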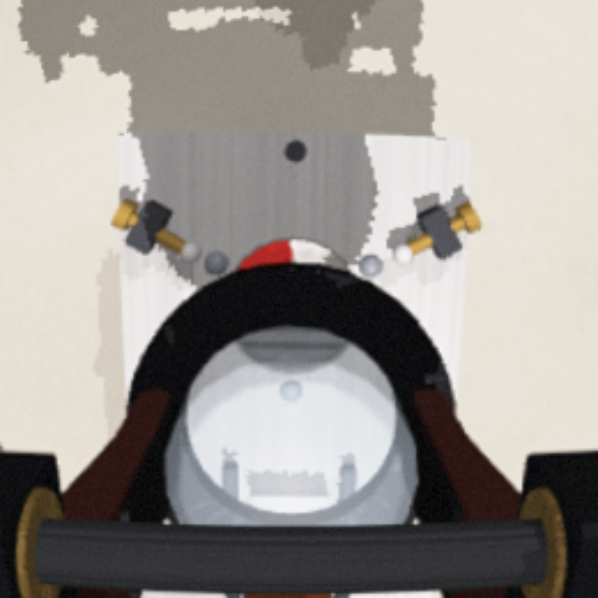

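Posts at crop (149,226) and (440,231), plate corners at (120,134) and (470,137), pads at (216,263) and (370,265). Solve for the stand pose from these.

```bash
python3 - <<'E'
from h import *
d=load("w3"); f=lambda u,v:((u+.5)/2.3-.5+190,(v+.5)/2.3-.5+60)
S=np.array([(30.5,52.8,58),(30.5,-52.8,58),(65,65,48),(65,-65,48),(16.5,28.6,51),(16.5,-28.6,51)]);
px=[(149,226),(440,231),(120,134),(470,137),(216,263),(370,265)]
W=np.array([plane(d,f(*p),s[2])[:2] for p,s in zip(px,S)])
A=S[:,:2]; a=A-A.mean(0); b=W-W.mean(0)
z=(a[:,0]-1j*a[:,1])@(b[:,0]+1j*b[:,1]); th=np.angle(z); c,s=np.cos(th),np.sin(th); Rm=np.array([[c,-s],[s,c]])
o=W.mean(0)-Rm@A.mean(0); print("stand",o,"yaw",np.degrees(th),"res",(W-(A@Rm.T+o)).round(1).tolist())
for n,p in [("L",(190,252)),("R",(402,254))]: print(n,"tip in stand",(Rm.T@(plane(d,f(*p),55)[:2]-o)).round(1))
bed=o+Rm@[-12,0]; print("bed",bed); tool([*bed,61.6])
E
```

```text
stand [499.62157282 -28.15126727] yaw 73.29276138030853 res [[1.4, 0.2], [-0.8, 0.3], [0.6, -0.9], [-0.9, 0.1], [0.3, 0.0], [-0.6, 0.3]]
L tip in stand [21.3 37.3]
R tip in stand [ 21.5 -39. ]
bed [496.1717945  -39.64470146]
t 7.75 pos [495.9 -38.2 145.7] toolx yaw 73.98 tilt z [ 1.e-04 -0.e+00 -1.e+00] F [ 0.39  0.05 -2.46] g 0.631
shift cm [-0.13  0.07  8.41]
```

```bash
python3 -m pendant '-0.1 0.05 3 0 0 0 1;-0.1 0.05 5.5 0 0 0 1;-0.1 0.05 7 0 0 0 1;-0.1 0.05 7.6 0 0 0 1;-0.1 0.05 7.9 0 0 0 1;-0.1 0.05 8.1 0 0 0 1;-0.1 0.05 8.2 0 0 0 1;-0.1 0.05 8.2 0 0 0 1;-0.1 0.05 8.2 0 0 0 1;-0.1 0.05 8.2 0 0 0 1'; python3 - <<'E'
from h import *
tool([496.1,-39.4,61.6])
E
```

```text
time: 9.0
position: [496.1, -39.3, 63.8]
orientation: [0.0, 0.799, 0.602, 0.0]
wrist_force: [0.2, 0.1, -3.7]
grip_width: 0.633
t 9.0 pos [496.1 -39.3  63.8] toolx yaw 73.99 tilt z [ 2.e-04 -0.e+00 -1.e+00] F [ 0.21  0.07 -3.68] g 0.633
shift cm [-0.01  0.    0.22]
```

```bash
python3 -m pendant '0 0 0.05 0 0 0 1;0 0 0.1 0 0 0 1;0 0 0.12 0 0 0 1;0 0 0.14 0 0 0 1;0 0 0.16 0 0 0 1;0 0 0.18 0 0 0 1;0 0 0.2 0 0 0 1;0 0 0.2 0 0 0 1;0 0 0.2 0 0 0 1;0 0 0.2 0 0 0 1'; python3 - <<'E'
from h import *
tool(None)
E
```

```text
time: 10.25
position: [496.0, -39.2, 61.7]
orientation: [0.0, 0.799, 0.602, 0.0]
wrist_force: [-0.9, -0.8, -3.7]
grip_width: 0.634
t 10.25 pos [496.  -39.2  61.7] toolx yaw 73.99 tilt z [ 0.  0. -1.] F [-0.88 -0.8  -3.69] g 0.634
```

```bash
python3 -m pendant '0 0 0.03 0 0 0 1;0 0 0.05 0 0 0 1;0 0 0.07 0 0 0 1;0 0 0.09 0 0 0 1;0 0 0.1 0 0 0 1;0 0 0.1 0 0 0 1;0 0 0.1 0 0 0 1;0 0 0.1 0 0 0 1;0 0 0.1 0 0 0 1;0 0 0.1 0 0 0 1'; python3 - <<'E'
from h import *
tool(None)
E
```

```text
time: 11.5
position: [496.1, -39.3, 61.2]
orientation: [0.0, 0.799, 0.602, 0.0]
wrist_force: [-3.5, -0.5, 7.8]
grip_width: 0.636
t 11.5 pos [496.1 -39.3  61.2] toolx yaw 73.99 tilt z [ 2.e-04 -0.e+00 -1.e+00] F [-3.47 -0.49  7.78] g 0.636
```

Contact at +7.8 N (about 11 N down). Release and rise.

```bash
python3 -m pendant '0 0 -0.05 0 0 0 0.6;0 0 -0.05 0 0 0 0;0 0 -0.05 0 0 0 0;0 0 -0.05 0 0 0 0;0 0 -0.05 0 0 0 0;0 0 -0.05 0 0 0 0;0 0 -1 0 0 0 0;0 0 -4 0 0 0 0;0 0 -8 0 0 0 0;0 0 -8 0 0 0 0'; python3 - <<'E'
from h import *
tool(None)
d=grab("wrist","w4")
cv2.imwrite("pics/w4c.png",cv2.resize(cv2.cvtColor(d["img"][60:360,180:460],cv2.COLOR_RGB2BGR),None,fx=2,fy=2))
E
```

```text
time: 12.75
position: [498.3, -39.5, 143.8]
orientation: [0.002, 0.799, 0.602, 0.002]
wrist_force: [0.9, 0.9, -0.8]
grip_width: 0.997
t 12.75 pos [498.3 -39.5 143.8] toolx yaw 73.99 tilt z [ 6.3e-03 -7.0e-04 -1.0e+00] F [ 0.94  0.94 -0.8 ] g 0.997
```

View pics/w4c.png

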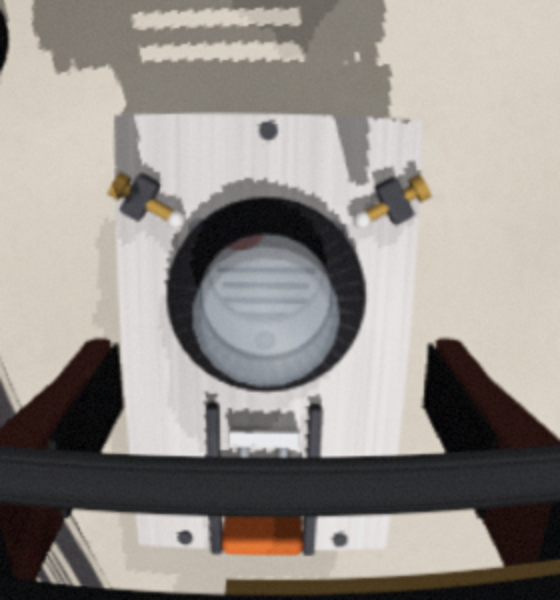

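Magnifier sits on the pads, centred at crop (266,293) with clearance to both tips at (177,219) and (362,219). Slide at (263,535). Now go behind the slide with the fingers shut.

```bash
python3 -m pendant '-4 0 0 0 0 0 1;-9 0 0 0 0 0 1;-12.8 0 0 0 0 0 1;-12.8 0 0 0 0 0 1;-12.8 0 0 0 0 0 1;-12.8 0 3 0 0 0 1;-12.8 0 5.5 0 0 0 1;-12.8 0 7.5 0 0 0 1;-12.8 0 7.5 0 0 0 1;-12.8 0 7.5 0 0 0 1'; python3 - <<'E'
from h import *
tool(None)
d=grab("wrist","w5"); t=grab("top","t5"); s=grab("side","s5")
a=cv2.resize(cv2.cvtColor(d["img"][60:360,180:460],cv2.COLOR_RGB2BGR),(400,429)); 
b=cv2.resize(cv2.cvtColor(s["img"][170:245,280:365],cv2.COLOR_RGB2BGR),(400,353),interpolation=cv2.INTER_CUBIC)
b=np.vstack([b,np.zeros((76,400,3),np.uint8)]); cv2.imwrite("pics/m5.png",np.hstack([a,b]))
E
```

```text
time: 14.05
position: [461.2, -161.7, 66.1]
orientation: [0.0, 0.798, 0.602, 0.0]
wrist_force: [0.0, 0.2, 0.0]
grip_width: 0.003
t 14.05 pos [ 461.2 -161.7   66.1] toolx yaw 74.05 tilt z [ 2.e-04 -0.e+00 -1.e+00] F [0.01 0.18 0.04] g 0.003
```

View pics/m5.png

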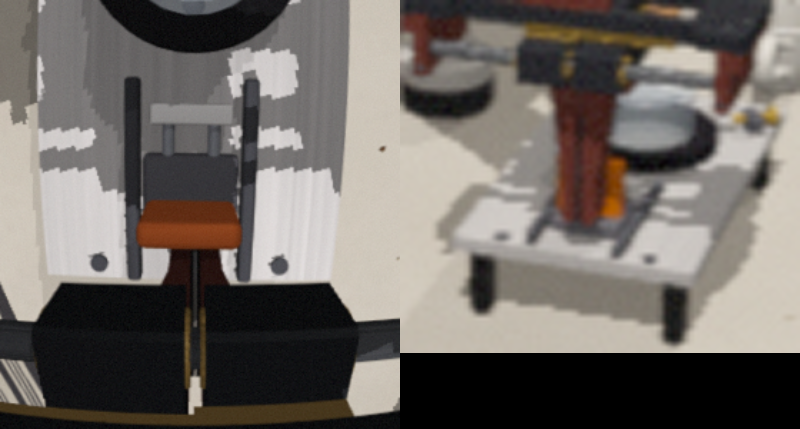

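Fingers stand centred just behind the thumb plate. Nose front edge is at crop row 104, the ring's near edge at row 52. Work out that gap.

```bash
python3 - <<'E'
from h import *
d=load("w5"); f=lambda u,v:(u*.7+180,v*.7+60)
o=np.array([499.55,-27.8]);th=np.radians(73.7);Rm=np.array([[np.cos(th),-np.sin(th)],[np.sin(th),np.cos(th)]])
g=lambda p,z:(Rm.T@(plane(d,p,z)[:2]-o)).round(1)
print("nose",g(f(192,104),58),"ring",g(f(192,52),58),"thumb top rear/front",g(f(190,225),89),g(f(190,202),89),"tcp",Rm.T@(arm.read_state()["position"][:2]-o))
d4=load("w4");f4=lambda u,v:(u/2+180,v/2+60)
d=d4
for p in [(177,219),(362,219)]: print("tip",g(f4(*p),55))
for p in [(266,388),(266,197)]: print("ring",g(f4(*p),57))
E
```

```text
nose [-74.7   0.5] ring [-54.8   0.6] thumb top rear/front [-113.     0.8] [-105.2    0.8] tcp [-139.7620767    -1.07985356]
tip [20.9 36.7]
tip [ 21.2 -39.3]
ring [-52.9  -0. ]
ring [30.1  0.1]
```

```bash
python3 -m pendant '0.3 0 0 0 0 0 1;0.6 0 0 0 0 0 1;0.8 0 0 0 0 0 1;1.0 0 0 0 0 0 1;1.2 0 0 0 0 0 1;1.4 0 0 0 0 0 1;1.6 0 0 0 0 0 1;1.8 0 0 0 0 0 1;2.0 0 0 0 0 0 1;2.0 0 0 0 0 0 1'; python3 - <<'E'
from h import *
tool(None)
d=grab("wrist","w6")
s,r=state(); print("F tool",r.as_matrix().T@s["wrist_force"])
o=np.array([499.55,-27.8]);th=np.radians(73.7);Rm=np.array([[np.cos(th),-np.sin(th)],[np.sin(th),np.cos(th)]])
print("tcp",Rm.T@(s["position"][:2]-o))
def edges(n):
    d=load(n);g=cv2.cvtColor(d["img"],cv2.COLOR_RGB2HSV); m=(g[...,0]<18)&(g[...,1]>180)&(g[...,2]>100); m[:,:260]=0;m[:,370:]=0;m[:180]=0;m[240:]=0
    ys,xs=np.where(m);print(n,"orange rows",ys.min(),ys.max(),(Rm.T@(plane(d,(xs.mean(),ys.min()),89)[:2]-o)).round(1),len(ys))
edges("w5");edges("w6")
cv2.imwrite("pics/w6c.png",cv2.resize(cv2.cvtColor(d["img"][60:260,210:410],cv2.COLOR_RGB2BGR),None,fx=3,fy=3))
E
```

```text
time: 15.45
position: [466.6, -143.7, 66.1]
orientation: [0.001, 0.799, 0.602, -0.0]
wrist_force: [-0.9, -5.2, 2.8]
grip_width: 0.008
t 15.45 pos [ 466.6 -143.7   66.1] toolx yaw 74.01 tilt z [ 8.0e-04 -1.2e-03 -1.0e+00] F [-0.92 -5.17  2.84] g 0.008
F tool [-6.1852655  -0.27518763 -2.13865478]
tcp [-120.53992254   -0.87152208]
w5 orange rows 201 233 [-105.     1.4] 1296
w6 orange rows 217 239 [-94.    1.4] 1086
```

View pics/w6c.png

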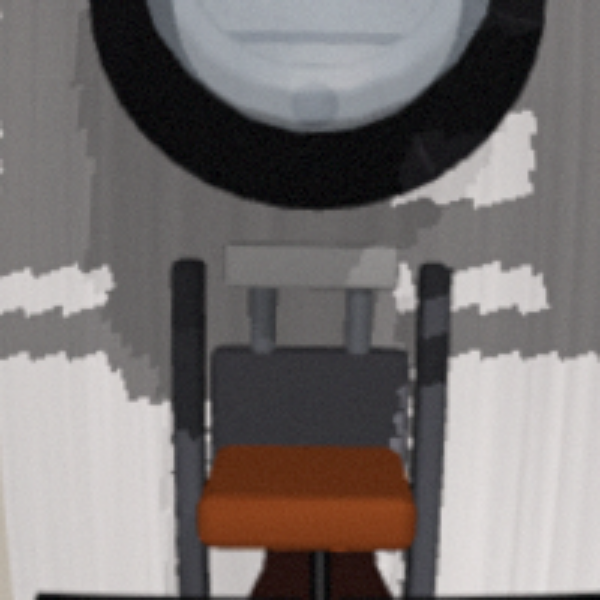

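Slide is being pushed at about 6–7 N. Nose edge is at crop row 245, ring edge at row 208, about 7 mm apart.

```bash
python3 -m pendant '0.2 0 0 0 0 0 1;0.4 0 0 0 0 0 1;0.5 0 0 0 0 0 1;0.6 0 0 0 0 0 1;0.7 0 0 0 0 0 1;0.8 0 0 0 0 0 1;0.9 0 0 0 0 0 1;0.9 0 0 0 0 0 1;0.9 0 0 0 0 0 1;0.9 0 0 0 0 0 1'; python3 - <<'E'
from h import *
tool(None)
d=grab("wrist","w7");t=grab("top","t7")
s,r=state(); print("F tool",r.as_matrix().T@s["wrist_force"])
a=cv2.resize(cv2.cvtColor(d["img"][60:260,220:420],cv2.COLOR_RGB2BGR),(400,400),interpolation=cv2.INTER_CUBIC)
b=cv2.resize(cv2.cvtColor(t["img"][165:235,285:355],cv2.COLOR_RGB2BGR),(400,400),interpolation=cv2.INTER_CUBIC)
cv2.imwrite("pics/m7.png",np.hstack([a,b]))
E
```

```text
time: 16.75
position: [469.1, -135.3, 66.1]
orientation: [0.001, 0.799, 0.602, -0.0]
wrist_force: [-1.4, -6.7, 3.0]
grip_width: 0.004
t 16.75 pos [ 469.1 -135.3   66.1] toolx yaw 74.01 tilt z [ 9.0e-04 -1.4e-03 -1.0e+00] F [-1.43 -6.67  2.95] g 0.004
F tool [-6.65238859  0.39013554 -1.8440129 ]
```

View pics/m7.png

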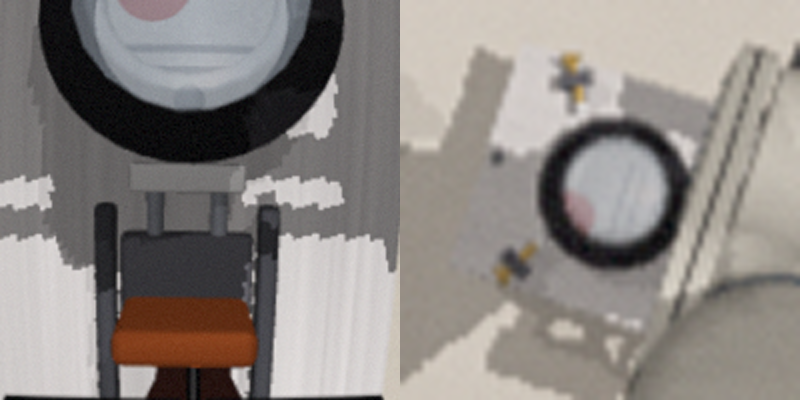

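Nose (row 163) is just about touching the ring (row 162); force still about 7 N. At least 4 mm of travel to the stops remains.

```bash
cat > f.py <<'E'
from h import *
s,r=state(); print("F tool",(r.as_matrix().T@s["wrist_force"]).round(2),"tcp along",round(float((s["position"][:2]-[499.55,-27.8])@[.2807,.9598]),2))
E
python3 -m pendant '0.1 0 0 0 0 0 1;0.15 0 0 0 0 0 1;0.2 0 0 0 0 0 1;0.22 0 0 0 0 0 1;0.25 0 0 0 0 0 1;0.27 0 0 0 0 0 1;0.3 0 0 0 0 0 1;0.3 0 0 0 0 0 1;0.3 0 0 0 0 0 1;0.3 0 0 0 0 0 1'; python3 f.py
python3 -m pendant '0.01 0 0 0 0 0 1;0.02 0 0 0 0 0 1;0.03 0 0 0 0 0 1;0.04 0 0 0 0 0 1;0.05 0 0 0 0 0 1;0.05 0 0 0 0 0 1;0.05 0 0 0 0 0 1;0.05 0 0 0 0 0 1;0.05 0 0 0 0 0 1;0.05 0 0 0 0 0 1'; python3 f.py
```

```text
time: 18.1
position: [469.9, -132.5, 66.1]
orientation: [0.001, 0.799, 0.602, -0.0]
wrist_force: [-1.2, -7.3, 2.6]
grip_width: 0.007
F tool [-7.35  0.88 -2.62] tcp along -108.83
time: 19.35
position: [470.1, -132.1, 66.1]
orientation: [0.001, 0.799, 0.602, -0.0]
wrist_force: [-2.4, -6.8, 2.1]
grip_width: 0.003
F tool [-7.14 -0.4  -2.13] tcp along -108.36
```

```bash
python3 -m pendant '0.01 0 0 0 0 0 1;0.02 0 0 0 0 0 1;0.03 0 0 0 0 0 1;0.04 0 0 0 0 0 1;0.05 0 0 0 0 0 1;0.06 0 0 0 0 0 1;0.06 0 0 0 0 0 1;0.06 0 0 0 0 0 1;0.06 0 0 0 0 0 1;0.06 0 0 0 0 0 1'; python3 f.py
```

```text
time: 20.6
position: [470.3, -131.5, 66.1]
orientation: [0.001, 0.799, 0.602, -0.0]
wrist_force: [-1.4, -8.2, 2.2]
grip_width: 0.008
F tool [-8.31  0.92 -2.22] tcp along -107.77
```

```bash
python3 - <<'E'
from h import *
d=grab("wrist","w8"); m=d["img"].max(2)<60; m[:,:200]=0;m[:,430:]=0;m[180:]=0
n,l,s,c=cv2.connectedComponentsWithStats(m.astype(np.uint8)); 
for k in range(1,n):
    if s[k,4]>1500:
        ct=max(cv2.findContours((l==k).astype(np.uint8),cv2.RETR_EXTERNAL,cv2.CHAIN_APPROX_NONE)[0],key=len)
        P=np.array([plane(d,p[0],57)[:2] for p in cv2.convexHull(ct)],np.float32); c,r=cv2.minEnclosingCircle(P)
        q=np.array(c)-[499.55,-27.8]; print(s[k],"r",r,"stand xy",q@[.2807,.9598],q@[-.9598,.2807])
E
```

```text
[ 239    0  153  142 6627] r 42.240623474121094 stand xy -5.815877460021975 0.08389530258179821
```

```bash
python3 -m pendant '0.01 0 0 0 0 0 1;0.02 0 0 0 0 0 1;0.03 0 0 0 0 0 1;0.04 0 0 0 0 0 1;0.05 0 0 0 0 0 1;0.05 0 0 0 0 0 1;0.05 0 0 0 0 0 1;0.05 0 0 0 0 0 1;0.05 0 0 0 0 0 1;0.05 0 0 0 0 0 1'; python3 f.py
```

```text
time: 21.9
position: [470.4, -131.1, 66.1]
orientation: [0.001, 0.799, 0.602, -0.0]
wrist_force: [-1.3, -7.5, 2.6]
grip_width: 0.002
F tool [-7.55  0.81 -2.58] tcp along -107.28
```

```bash
python3 -m pendant '0.01 0 0 0 0 0 1;0.02 0 0 0 0 0 1;0.03 0 0 0 0 0 1;0.04 0 0 0 0 0 1;0.05 0 0 0 0 0 1;0.06 0 0 0 0 0 1;0.06 0 0 0 0 0 1;0.06 0 0 0 0 0 1;0.06 0 0 0 0 0 1;0.06 0 0 0 0 0 1'; python3 f.py
```

```text
time: 23.15
position: [470.6, -130.6, 66.1]
orientation: [0.001, 0.799, 0.602, -0.0]
wrist_force: [-2.8, -8.6, 2.1]
grip_width: 0.008
F tool [-9.03 -0.31 -2.12] tcp along -106.79
```

```bash
python3 -m pendant '0.01 0 0 0 0 0 1;0.02 0 0 0 0 0 1;0.03 0 0 0 0 0 1;0.03 0 0 0 0 0 1;0.03 0 0 0 0 0 1;0.03 0 0 0 0 0 1;0.03 0 0 0 0 0 1;0.03 0 0 0 0 0 1;0.03 0 0 0 0 0 1;0.03 0 0 0 0 0 1'; python3 f.py
```

```text
time: 24.4
position: [470.6, -130.3, 66.1]
orientation: [0.001, 0.799, 0.602, -0.0]
wrist_force: [-1.4, -9.4, 2.5]
grip_width: 0.004
F tool [-9.44  1.21 -2.49] tcp along -106.54
```

```bash
python3 -m pendant '0.01 0 0 0 0 0 1;0.02 0 0 0 0 0 1;0.03 0 0 0 0 0 1;0.03 0 0 0 0 0 1;0.03 0 0 0 0 0 1;0.03 0 0 0 0 0 1;0.03 0 0 0 0 0 1;0.03 0 0 0 0 0 1;0.03 0 0 0 0 0 1;0.03 0 0 0 0 0 1'; python3 f.py
```

```text
time: 25.65
position: [470.8, -130.0, 66.1]
orientation: [0.001, 0.799, 0.602, -0.0]
wrist_force: [-1.2, -9.4, 2.0]
grip_width: 0.006
F tool [-9.33  1.39 -2.01] tcp along -106.21
```

```bash
python3 -m pendant '0.01 0 0 0 0 0 1;0.02 0 0 0 0 0 1;0.03 0 0 0 0 0 1;0.03 0 0 0 0 0 1;0.03 0 0 0 0 0 1;0.03 0 0 0 0 0 1;0.03 0 0 0 0 0 1;0.03 0 0 0 0 0 1;0.03 0 0 0 0 0 1;0.03 0 0 0 0 0 1'; python3 f.py
```

```text
time: 26.9
position: [470.8, -129.8, 66.1]
orientation: [0.001, 0.799, 0.602, -0.0]
wrist_force: [-1.7, -9.8, 1.2]
grip_width: 0.005
F tool [-9.9   1.02 -1.19] tcp along -105.92
```

```bash
python3 -m pendant '0.01 0 0 0 0 0 1;0.02 0 0 0 0 0 1;0.03 0 0 0 0 0 1;0.03 0 0 0 0 0 1;0.03 0 0 0 0 0 1;0.03 0 0 0 0 0 1;0.03 0 0 0 0 0 1;0.03 0 0 0 0 0 1;0.03 0 0 0 0 0 1;0.03 0 0 0 0 0 1'; python3 f.py; python3 - <<'E'
from h import *
d=grab("wrist","w9"); cv2.imwrite("pics/w9c.png",cv2.resize(cv2.cvtColor(d["img"][0:200,210:430],cv2.COLOR_RGB2BGR),None,fx=2.7,fy=2.7,interpolation=cv2.INTER_CUBIC))
for n in ("w7","w8","w9"):
    d=load(n); m=d["img"].max(2)<60; m[:,:200]=0;m[:,430:]=0;m[180:]=0
    k,l,s,c=cv2.connectedComponentsWithStats(m.astype(np.uint8)); k=1+np.argmax(s[1:,4])
    ct=max(cv2.findContours((l==k).astype(np.uint8),cv2.RETR_EXTERNAL,cv2.CHAIN_APPROX_NONE)[0],key=len)
    P=np.array([plane(d,p[0],57)[:2] for p in cv2.convexHull(ct)],np.float32); c,r=cv2.minEnclosingCircle(P)
    q=np.array(c)-[499.55,-27.8]; print(s[k],"r",r,"stand xy",q@[.2807,.9598],q@[-.9598,.2807])
E
```

```text
time: 28.15
position: [470.9, -129.5, 66.1]
orientation: [0.001, 0.799, 0.602, -0.0]
wrist_force: [-1.6, -8.6, 1.7]
grip_width: 0.008
F tool [-8.74  0.81 -1.65] tcp along -105.62
[ 239    0  153  142 6599] r 42.19827651977539 stand xy -9.719921106262209 -0.001508849334705644
[ 239    0  153  142 6627] r 42.240623474121094 stand xy -5.815877460021975 0.08389530258179821
[ 241    0  152  142 6647] r 42.29404830932617 stand xy -3.95375382034302 -0.8044343509673961
```

View pics/w9c.png

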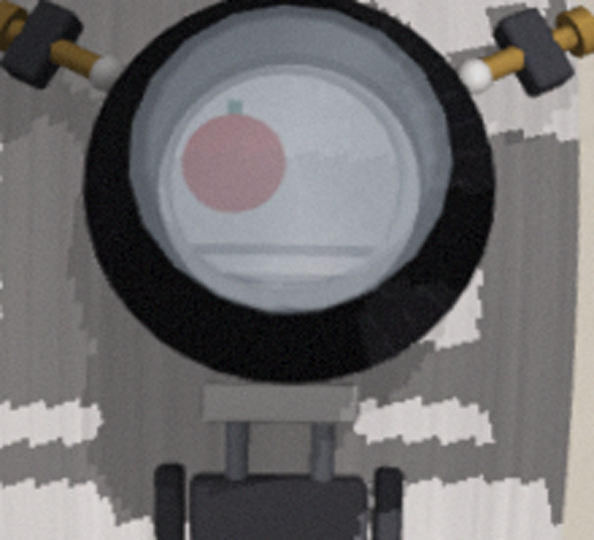

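The left tip (105,70) touches the ring. The right tip (475,75) looks within about 1 mm of it, and the magnifier is sliding toward it. Continue in fine steps.

```bash
python3 -m pendant '0.01 0 0 0 0 0 1;0.02 0 0 0 0 0 1;0.03 0 0 0 0 0 1;0.03 0 0 0 0 0 1;0.03 0 0 0 0 0 1;0.03 0 0 0 0 0 1;0.03 0 0 0 0 0 1;0.03 0 0 0 0 0 1;0.03 0 0 0 0 0 1;0.03 0 0 0 0 0 1'; python3 f.py
```

```text
time: 29.45
position: [471.0, -129.2, 66.1]
orientation: [0.001, 0.799, 0.602, -0.0]
wrist_force: [-1.2, -8.9, 3.0]
grip_width: 0.006
F tool [-8.93  1.29 -2.98] tcp along -105.34
```

```bash
python3 -m pendant '0.01 0 0 0 0 0 1;0.02 0 0 0 0 0 1;0.03 0 0 0 0 0 1;0.03 0 0 0 0 0 1;0.03 0 0 0 0 0 1;0.03 0 0 0 0 0 1;0.03 0 0 0 0 0 1;0.03 0 0 0 0 0 1;0.03 0 0 0 0 0 1;0.03 0 0 0 0 0 1'; python3 f.py
```

```text
time: 30.7
position: [471.1, -129.0, 66.1]
orientation: [0.001, 0.799, 0.602, -0.0]
wrist_force: [-2.9, -9.8, 2.7]
grip_width: 0.006
F tool [-10.2   -0.06  -2.66] tcp along -105.15
```

```bash
python3 -m pendant '0.01 0 0 0 0 0 1;0.02 0 0 0 0 0 1;0.03 0 0 0 0 0 1;0.03 0 0 0 0 0 1;0.03 0 0 0 0 0 1;0.03 0 0 0 0 0 1;0.03 0 0 0 0 0 1;0.03 0 0 0 0 0 1;0.03 0 0 0 0 0 1;0.03 0 0 0 0 0 1'; python3 f.py
```

```text
time: 31.95
position: [471.1, -128.8, 66.1]
orientation: [0.001, 0.799, 0.602, -0.0]
wrist_force: [-2.7, -10.8, 1.0]
grip_width: 0.006
F tool [-11.14   0.35  -0.96] tcp along -104.96
```

```bash
python3 -m pendant '0.01 0 0 0 0 0 1;0.02 0 0 0 0 0 1;0.02 0 0 0 0 0 1;0.02 0 0 0 0 0 1;0.02 0 0 0 0 0 1;0.02 0 0 0 0 0 1;0.02 0 0 0 0 0 1;0.02 0 0 0 0 0 1;0.02 0 0 0 0 0 1;0.02 0 0 0 0 0 1'; python3 f.py
```

```text
time: 33.2
position: [471.1, -128.7, 66.1]
orientation: [0.001, 0.799, 0.602, -0.0]
wrist_force: [-2.7, -12.1, 3.1]
grip_width: 0.002
F tool [-12.37   0.71  -3.03] tcp along -104.83
```

Stiffness is now about 10 N/mm with roughly 5 N on the nose: seated. Back off, rise and check.

```bash
python3 -m pendant '-0.05 0 0 0 0 0 1;-0.2 0 0 0 0 0 1;-0.6 0 0 0 0 0 1;-1.2 0 0 0 0 0 1;-1.6 0 0 0 0 0 1;-1.6 0 -2 0 0 0 1;-1.6 0 -6 0 0 0 1;-1.6 0 -8 0 0 0 1;-1.6 0 -8 0 0 0 1;-1.6 0 -8 0 0 0 1'; python3 f.py;  python3 - <<'E'
from h import *
d=grab("wrist","w10"); cv2.imwrite("pics/w10c.png",cv2.resize(cv2.cvtColor(d["img"][60:260,210:430],cv2.COLOR_RGB2BGR),None,fx=3,fy=3,interpolation=cv2.INTER_CUBIC))
E
```

```text
time: 34.45
position: [465.8, -142.5, 144.9]
orientation: [-0.0, 0.799, 0.602, -0.0]
wrist_force: [-1.0, 0.8, 0.5]
grip_width: 0.005
F tool [ 0.5  -1.16 -0.52] tcp along -119.54
```

View pics/w10c.png

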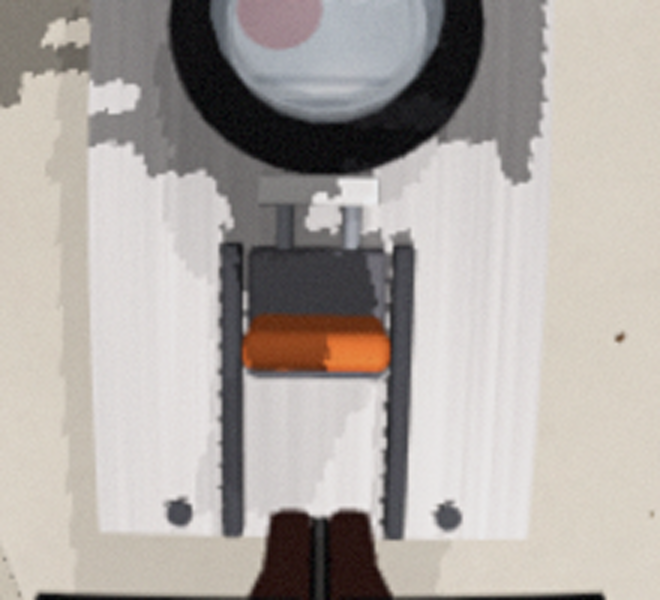

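Nothing touches the slide; nose edge is at row 178 and ring edge at row 173. Check the pixel profile there for a real gap.

```bash
python3 - <<'E'
from h import *
d=grab("wrist","w11")
for n,x,y0 in (("w9",312,134),("w10",312,112),("w11",312,112)):
    d=load(n); print(n,[tuple(int(v) for v in p) for p in d["img"][y0:y0+14,x-3:x+4].mean(1)])
    W=d["world_to_cam"]; print(-W[:3,:3].T@W[:3,3])
o=np.array([499.55,-27.8]);a=np.array([.2807,.9598])
d=load("w11")
for z in (51,56,58,59):
    print(z,[proj(d,np.array([*(o+a*x),z])).round(1).tolist() for x in (-46,-44,-42)])
E
```

```text
w9 [(10, 9, 11), (12, 12, 13), (8, 10, 12), (9, 9, 10), (12, 11, 12), (10, 11, 12), (11, 9, 11), (37, 37, 36), (77, 76, 75), (111, 110, 110), (118, 116, 116), (116, 114, 113), (116, 115, 114), (117, 115, 114)]
[490.05286442 -62.49227938 227.38273391]
w10 [(14, 14, 15), (14, 13, 15), (13, 13, 14), (13, 13, 14), (11, 11, 13), (31, 30, 32), (90, 88, 88), (124, 122, 122), (129, 126, 126), (128, 126, 126), (127, 124, 124), (126, 124, 123), (135, 134, 132), (148, 146, 144)]
[485.31681532 -75.87742446 306.32161323]
w11 [(16, 15, 16), (13, 13, 14), (12, 13, 13), (11, 11, 12), (13, 13, 14), (29, 29, 29), (89, 87, 87), (125, 122, 122), (129, 126, 126), (127, 125, 125), (127, 124, 123), (126, 125, 123), (128, 126, 125), (144, 142, 141)]
[485.24883088 -75.83022335 306.0505484 ]
51 [[317.2, 119.0], [317.2, 116.5], [317.2, 114.1]]
56 [[317.2, 118.9], [317.2, 116.4], [317.2, 113.9]]
58 [[317.2, 118.8], [317.2, 116.3], [317.2, 113.8]]
59 [[317.2, 118.8], [317.2, 116.3], [317.2, 113.8]]
```

```bash
python3 - <<'E'
from h import *
def fit(n):
    d=load(n); m=d["img"].max(2)<60; m[:,:200]=0;m[:,430:]=0;m[130:]=0
    k,l,s,c=cv2.connectedComponentsWithStats(m.astype(np.uint8)); k=1+np.argmax(s[1:,4])
    ct=max(cv2.findContours((l==k).astype(np.uint8),cv2.RETR_EXTERNAL,cv2.CHAIN_APPROX_NONE)[0],key=len)
    P=np.array([plane(d,p[0],57)[:2] for p in cv2.convexHull(ct)],np.float32); c,r=cv2.minEnclosingCircle(P)
    q=np.array(c)-[499.55,-27.8]; print(n,s[k],"r",r,"mag stand xy",q@[.2807,.9598],q@[-.9598,.2807])
    h=cv2.cvtColor(d["img"],cv2.COLOR_RGB2HSV)
    b=((h[...,0]>12)&(h[...,0]<25)&(h[...,1]>110)&(h[...,2]>60)); b[130:]=0;b[:,:240]=0;b[:,400:]=0
    for a,cc in blobs(b,6):
        q=plane(d,cc,56)[:2]-[499.55,-27.8]; print(" brass",a,(q@[.2807,.9598]).round(1),(q@[-.9598,.2807]).round(1))
fit("w11")
tool(None)
E
```

```text
w11 [ 267   18  105  100 3562] r 42.08171463012695 mag stand xy -3.2247329329681422 -1.0705525541305432
 brass 81 35.2 60.3
 brass 104 34.1 -62.4
 brass 65 25.4 44.7
 brass 50 25.0 -46.1
t 34.55 pos [ 465.6 -142.4  144.6] toolx yaw 73.99 tilt z [-2.e-03  7.e-04 -1.e+00] F [0.35 0.16 0.19] g 0.009
```

```bash
python3 -c "
from plant import arm
print(arm.hand_in())"
```

```text
the job is handed in; nothing more can be done
None
```

The magnifier is on the stand's three pads with the slide pushed up behind it, and I handed the job in at 34.6 s. I can't confirm the result: hand-in gives no verdict and the stop forces can't be measured directly.

**What I did:** I gripped the glass barrel and lowered the magnifier onto the pads until I felt contact. I then let go and pushed the slide with the closed fingers, in 0.2 to 0.6 mm steps near the end. The push force rose from about 7 N of slide friction to about 12.4 N. That leaves roughly 5 N on the nose. I then backed off and lifted the arm clear.

**Last checks:**
- **Wrist force:** it reads about zero, so the arm is touching nothing.
- **Magnifier position:** its centre is at about (-3.2, -1.1) mm in the stand's frame. That matches where the screw tips seen earlier should hold it, to within about 1.5 mm.
- **Nose and ring:** a thin line shows between them in the last picture. The pixel profile shows no clear gap, so anything there is under about 0.5 mm, but I can't rule it out.
- **Right stop:** I inferred its contact from the rising push force and the magnifier's position, not from a direct view.
- **Bystanders:** the arm's path kept clear of the mug, timer and jar, but I didn't look at them again at the end.

I viewed 12 pictures, two more than the budget of 10.

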